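Turn the lantern in the slide-jaw fixture

ROBOT

A 6-joint arm with a two-finger parallel gripper is mounted at the origin on the work surface. World frame = base frame: x ahead of the robot, y to its left, z up, the work surface at z = 0. Lengths are in m, angles in rad, forces in N, time in s.
With the tool pointing down it reaches from about 0.35 to 0.775 m from the base axis. Payload 7.3 kg.
Tool frame: the origin (TCP) lies at the very end of the fingers, on their centre line; the grasp point (between the pads) lies 19 mm behind it; z points along the fingers, y is the direction in which the jaws open and shut (so a half turn about z gives the same grasp; the last joint's range is limited). The gripper opens to 92 mm and grips with 3 to 60 N. Pads are 19 mm wide; open, the fingers measure 130 mm over their backs; the gripper's body (75 mm by 190 mm) begins 47 mm behind the grasp point.
Start: joints at [-1.284, 0.342, 1.524, -0, 1.275, -0.146], TCP at [0.22, -0.477, 0.227] pointing down, gripper open.
Joint ranges: [-2.53, 2.53], [-0.77, 2.02], [0.04, 2.7], [-1, 4.14], [0.28, 2.66], [-3.11, 3.11]. Speed limits (rad/s): [2.57, 2.57, 3.14, 3.14, 3.14, 3.14].

INTERFACE

Orientations are given as [roll, pitch, yaw] about the fixed x, y, z axes, in that order (R = Rz(yaw) Ry(pitch) Rx(roll)).
In Python, from cell import observe, read_camera, camera_info, hand_in gives the robot as it stands.
- The arm moves only by the tool jog_arm, never from a script. Its argument "rows" is one flat list of numbers, 5 for each row, row after row: the finger opening in mm, from 0 to 91.8, then the shift along the tool's x, y, z in mm, then the turn about the tool's z in degrees. In form: [gripper, tx, ty, tz, roll, gripper, tx, ty, tz, roll, ...]. A call has 1 to 20 rows; each row shifts and turns the commanded pose from where the row before left it, along the tool's axes as they then stand; what a row does not reach is not made up. A row lasts 1/10 s, in which the tool goes at most 50 mm and 8.59 degrees, less where a joint would pass 70% of its speed; a pose out of reach is approached as far as the arm can. A call with a gripper value outside its range is refused whole. The fingers move at their own pace and stop on an object; "grip_force" is the grip in N (left out, the last holds). Time passes only in rows, so rows that do not move let the fingers close. It gives the time, the measured TCP pose, the force and the opening at its end, in the units of the state.
- observe(): the state, without advancing time (a new reading comes with each control period).
- read_camera(name): name is "scene" or "side" or "wrist"; returns (picture, depth): 384x512x3 uint8, red, green, blue; 384x512 float32, m along the optical axis (not along the pixel's ray), 0 where there is no reading.
- camera_info(name): a dict with "fx", "fy", "cx", "cy" (pixels), "extrinsics" (4x4, takes a point from camera to world coordinates); the wrist camera has in their place "tool_from_camera" (4x4, takes a point from camera to tool coordinates, whose origin is the TCP and whose axes are the flange's). Camera axes: x right, y up, looking along -z (the intrinsics and any distortion apply to the point x, -y, -z); pixel columns grow to the right and rows downward; lengths in m; the calibration is good to about 2 mm. A picture is of the moment at which its call begins: read the wrist's pose just before it. camera_info takes no time and is no camera call.
- hand_in(): hands the job in, once; it reports no verdict.
The state is a dict: "time": time; "qpos": joint angles; "qvel": joint speeds; "joint_efforts": joint torques, N m; "tool_pos": TCP position; "tool_rot": TCP orientation; "contact_force": force on the tool from outside, world axes, zero at the start; "torque": the same for the moment, N m; "opening": finger opening in m.
Only numpy, scipy, OpenCV 4.12 (cv2) and the standard library are available. Lean on these libraries where they do the work, as an engineer would, in place of code of your own. Each camera call takes 0.05 s, during which the arm holds its last target. There are 200 camera calls.

TASK

The glass lantern is clamped in the slide-jaw fixture with its lattice faces showing and its plain faces hidden by the jaws. Swing the handle fully open, lift the lantern clear of the jaws, turn it a quarter turn about the upright and stand it back on the bed, midway along the jaws, so that its plain faces show, then swing the handle fully closed to clamp it again. Keep the lantern upright and leave the other things where they are.

Things in the scene. Friction and masses are not known exactly. Their poses are not given: they have to be found in the camera images.
- fixture: slide-jaw fixture fixed on the bench, clamping along its y; origin at the centre of its underside. Aluminium bed 120 (x) x 270 (y) x 15 mm, top at z = 15 mm. Steel jaws, 70 mm or more long in x about x = 0, rise to z = 50 mm. The fixed jaw's clamping face is at y = +100 mm, the sliding jaw faces it from -y; with the handle open the gap is 71 mm
- jaw_pad: sprung steel face plate of the sliding jaw, 70 x 10 x 35 mm, axes as the fixture's; origin at the centre of its underside, its clamping face 5 mm to the +y side. It gives up to 6 mm against a spring (about 12 N on the lantern). Fully opening the handle draws it back 15 to 20 mm
- cam_handle (a joint): angle of the quarter-turn handle that drives the sliding jaw: 0 = closed stop (jaw clamping; arm along the fixture's -y), 1.571 = open stop (arm along the fixture's -x). It opens clockwise seen from above and stays where it is left; about 5 N at the knob turns it
- cam_knob (a point): middle of the upright round black knob at the end of the handle's arm: knob 20 mm in diameter, 45 mm high, its top 22 mm above this point; 90 mm from the pivot; the flat arm is 22 mm below this point
- cam_pivot (a point): point on the upright axis of the handle, at fixture (0, -75 mm), 49 mm above the bench
- lantern: square brass-framed amber glass lantern, open at the top, 56 x 56 x 120 mm high, about 0.35 kg; origin at the centre of its underside, z up. The two faces across its x axis carry a dark diagonal lattice, the two across its y are plain panes. At the start it stands clamped on the bed at fixture y = 72 mm, its x along the fixture's x
- brush: flat wooden-handled brush, about 0.2 m long, lying on the bench; leave it alone
- dish: small round glass dish, 70 mm across, 28 mm high; leave it alone
- sponge_tin: open tin with a cleaning pad, 100 x 70 x 35 mm; leave it alone
- flux_jar: capped jar, 56 mm in diameter, 70 mm high; leave it alone
Not all that is in view belongs to the job. There is more than one size of the lantern; the job needs the larger.

How it is judged:
On the way, in this order (a step that is already met when the one before it is completed fails the run):
1. the handle is swung open (value of joint cam_handle above 1.3 rad), for 0.1 s.
2. with the handle open, the lantern is lifted clear of the jaws (value of joint cam_handle above 1.1 rad and z of lantern in the frame of fixture above 0.05 m), for 0.1 s.
At the end, for the whole second after the job is handed in: The lantern is at rest, upright on the bed (within 3 mm), its x axis within 0.1 rad of the fixture's y, within 20 mm of the jaws' middle along x, its centre within 4 mm of fixture y = 72 mm, pressed by the sliding jaw with over 4 N, and the handle is below 0.15 rad (angle between the x axis of lantern and the y axis of fixture, either way round below 0.1 rad and angle between lantern's own z axis and vertical below 0.06 rad and z of lantern in the frame of fixture between 0.012 and 0.018 m and x of lantern in the frame of fixture between -0.02 and 0.02 m and y of lantern in the frame of fixture between 0.068 and 0.076 m and contact force between jaw_pad and lantern above 4 N and value of joint cam_handle below 0.15 rad and linear speed of lantern below 0.02 m/s); the robot touches nothing.
It fails at once if the lantern is tipped over (more than 0.5 rad) (angle between lantern's own z axis and vertical above 0.5 rad).
It fails at once if the brush is moved by more than 30 mm (distance of brush from where it was at the start of the episode above 0.03 m).
It fails at once if the dish is moved by more than 30 mm (distance of dish from where it was at the start of the episode above 0.03 m).
It fails at once if the sponge tin is moved by more than 30 mm (distance of sponge_tin from where it was at the start of the episode above 0.03 m).
It fails at once if the flux jar is moved by more than 30 mm (distance of flux_jar from where it was at the start of the episode above 0.03 m).
It also fails if it takes over 72 s, if anything falls off the work surface, if the arm or the gripper's body presses on something with over 40 N, if the wrist force passes 120 N, or if a joint passes its speed limit or range.

## Working session

There is one attempt and no reset: what is moved stays moved. The work goes in short steps, Python scripts to look and compute and a tool call to move; the robot and the scene stay as the last step left them, time stands still between calls to the robot, and variables do not carry over. Pictures are saved under pics/ and viewed, about 8 in all and at most 12, crops included, and the job is handed in when it is done.

Besides the shell and the picture viewer there is one more tool, called after "Request:" in YAML: its name, and indented under it one key for each argument. jog_arm: Moves the arm, as the interface text tells. Its arguments: {"type":"object","properties":{"rows":{"type":"array","items":{"type":"number"}},"grip_force":{"type":"number"}},"required":["rows"]}

```bash
mkdir -p pics
cat > h.py <<'E'
import numpy as np, cv2
from cell import observe, read_camera, camera_info, hand_in
def cam(n):
    from scipy.spatial.transform import Rotation as R
    i=camera_info(n)
    if 'extrinsics' in i: return i,np.array(i['extrinsics'])
    s=observe();T=np.eye(4);T[:3,:3]=R.from_euler('xyz',s['tool_rot']).as_matrix();T[:3,3]=s['tool_pos']
    return i,T@np.array(i['tool_from_camera'])
def ray(n,u,v,c=None):
    i,T=c or cam(n)
    d=T[:3,:3]@np.array([(u-i['cx'])/i['fx'],-(v-i['cy'])/i['fy'],-1.]);return T[:3,3],d
def onz(n,u,v,z,c=None):
    o,d=ray(n,u,v,c);return o+d*(z-o[2])/d[2]
def cloud(n,dep,c=None):
    i,T=c or cam(n);v,u=np.mgrid[:384,:512]
    p=np.stack([(u-i['cx'])/i['fx']*dep,-(v-i['cy'])/i['fy']*dep,-dep],-1)
    return p@T[:3,:3].T+T[:3,3]
E
python3 - <<'E'
from h import *
ims=[]
for n in('scene','side'):
    p,d=read_camera(n);np.savez(n+'.npz',p=p,d=d);ims.append(p[...,::-1])
    print(n,{k:(np.round(v,3).tolist()) for k,v in camera_info(n).items() if not isinstance(v,str)})
    cv2.imwrite(f'pics/{n}0.png',cv2.resize(p[...,::-1],(800,600)))
print(observe())
E
```

```text
scene {'fx': 379.358, 'fy': 379.358, 'cx': 253.167, 'cy': 192.921, 'extrinsics': [[0.729, -0.376, 0.572, 1.073], [0.685, 0.411, -0.602, -0.524], [-0.009, 0.83, 0.557, 0.585], [0.0, 0.0, 0.0, 1.0]]}
side {'fx': 399.063, 'fy': 399.063, 'cx': 255.652, 'cy': 190.597, 'extrinsics': [[-0.693, 0.462, -0.553, -0.102], [-0.721, -0.45, 0.527, 0.613], [-0.005, 0.764, 0.645, 0.841], [0.0, 0.0, 0.0, 1.0]]}
{'time': 0.1, 'qpos': array([-1.28401774e+00,  3.42645519e-01,  1.52487900e+00,  2.80045865e-06,
        1.27539510e+00, -1.45993346e-01]), 'qvel': array([ 0.00091779,  0.00033218, -0.00216374,  0.00034014, -0.0032526 ,
        0.00033997]), 'joint_efforts': array([ 1.96945803e-03, -4.32005596e+01, -2.44693422e+01,  7.20109977e-02,
        5.26229572e-02, -5.52396511e-05]), 'tool_pos': array([ 0.22010552, -0.4762559 ,  0.2261332 ]), 'tool_rot': array([-3.14028019e+00, -1.95690121e-04,  4.32770983e-01]), 'contact_force': array([ 5.05254403e-01, -1.56171278e-01, -1.32566535e-04]), 'torque': array([-0.02270587, -0.02786774,  0.02209871]), 'opening': 0.09173259956625192}
```

View pics/scene0.png

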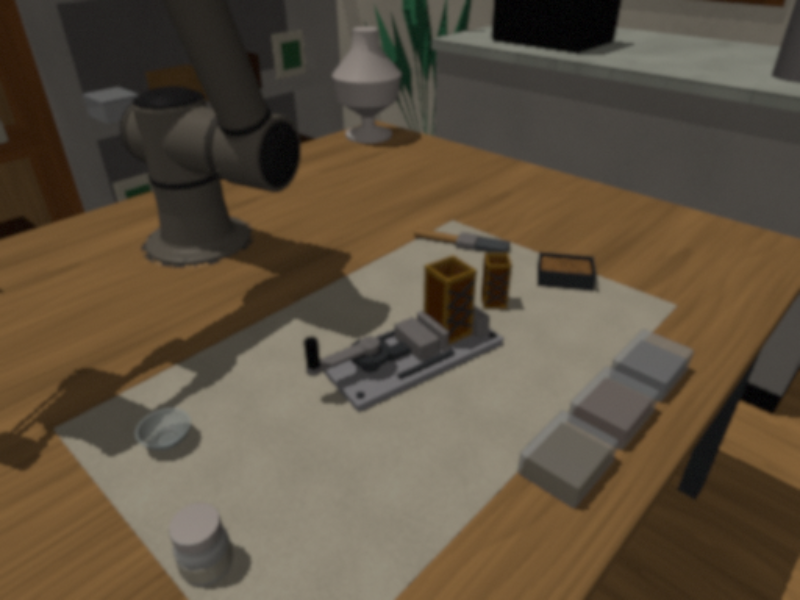

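View pics/side0.png

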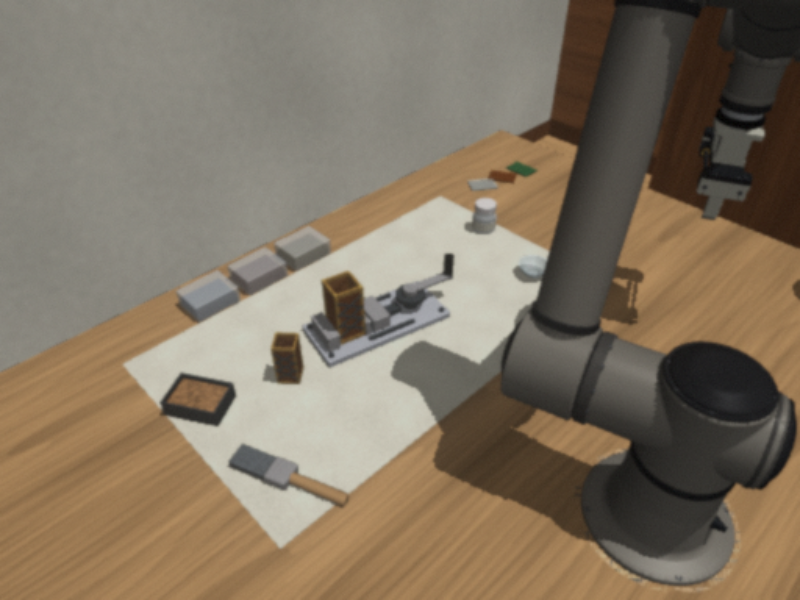

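Lantern candidates are the large amber one in the jaws (scene 450,300; side 343,305) and the small one standing on the bench (scene 496,280; side 287,357). I choose the large, clamped one. The knob is at scene (311,352) and side (449,265). Next I check this in a close crop and measure.

Run:
```python
from h import *
S=1/1.5625
P={}
for n in('scene','side'):
    f=np.load(n+'.npz');P[n]=(f['p'],f['d'])
for n,b in(('scene',(185,140,335,265)),('side',(180,150,305,245))):
    p,d=P[n];c=cloud(n,d)
    x0,y0,x1,y1=b;m=np.zeros(d.shape,bool);m[y0:y1,x0:x1]=1
    m&=d>0
    bed=m&(c[...,2]>.011)&(c[...,2]<.022)
    q=c[bed][:,:2].astype(np.float32)
    lab=bed.astype(np.uint8);k,l,st,ce=cv2.connectedComponentsWithStats(lab);j=1+np.argmax(st[1:,4])
    q=c[l==j][:,:2].astype(np.float32);r=cv2.minAreaRect(q);print(n,'bed',len(q),r, cv2.boxPoints(r).round(3).tolist())
    top=m&(c[...,2]>.128)&(c[...,2]<.142)
    q=c[top][:,:2].astype(np.float32);print('lantern top',len(q),cv2.minAreaRect(q), c[top][:,2].mean())
    k=m&(p.max(2)<35)&(c[...,2]>.05)&(c[...,2]<.09); print('knob',k.sum(),c[k].mean(0) if k.any() else 0, np.argwhere(k).mean(0)[::-1] if k.any() else 0)
    hsv=cv2.cvtColor(p,cv2.COLOR_RGB2HSV)
bench=[]
a=P['scene'][0][140:265,185:335,::-1];b=P['side'][0][150:245,180:305,::-1]
w=np.vstack([cv2.resize(a,(480,300)) if 0 else cv2.resize(a,None,fx=2.6,fy=2.6,interpolation=3)[:300], cv2.resize(b,None,fx=3.12,fy=3.12,interpolation=3)[:300]][0:1])
A=cv2.resize(a,(400,333));B=cv2.resize(b,(400,304))
w=np.zeros((333,800,3),np.uint8);w[:,:400]=A;w[:304,400:]=B
cv2.imwrite('pics/crop1.png',w)
```

```text
scene bed 1737 ((0.6106874346733093, 0.01283988356590271), (0.2716381251811981, 0.09332340210676193), 76.34979248046875) [[0.5329999923706055, -0.1080000028014183], [0.6240000128746033, -0.12999999523162842], [0.6880000233650208, 0.1340000033378601], [0.597000002861023, 0.15600000321865082]]
lantern top 261 ((0.6080547571182251, 0.08504486083984375), (0.058520473539829254, 0.05838514864444733), 78.89678192138672) 0.1334720900973863
knob 198 [0.60658857 0.00434281 0.07074377] [261.2979798  209.14141414]
side bed 1098 ((0.5910865664482117, 0.016452863812446594), (0.2716785669326782, 0.12412869930267334), 77.22859191894531) [[0.5009999871253967, -0.10199999809265137], [0.621999979019165, -0.12999999523162842], [0.6819999814033508, 0.13500000536441803], [0.5609999895095825, 0.16300000250339508]]
lantern top 194 ((0.6042730212211609, 0.08459651470184326), (0.056982047855854034, 0.057757046073675156), 77.09648132324219) 0.13517649099282633
knob 0 0 0
```

View pics/crop1.png

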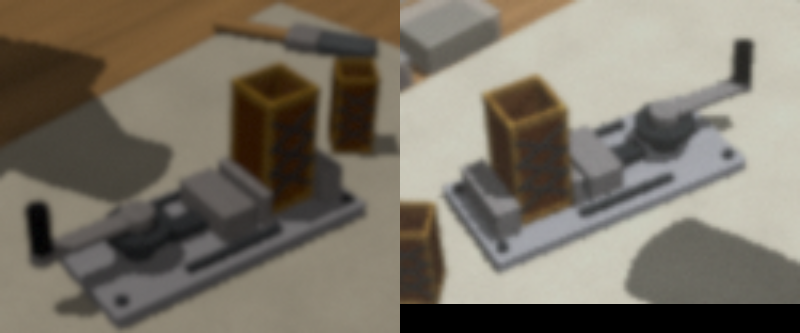

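The crop confirms it: the large lattice lantern sits between the jaws, the small one is behind on the bench, and the arm and knob are at the -y end. Now I work out the approach.

```bash
cat >> h.py <<'E'
def fx2w(x,y,O=(0.5905,0.0155),psi=-12.5):
    a=np.radians(psi);return np.array([O[0]+x*np.cos(a)-y*np.sin(a),O[1]+x*np.sin(a)+y*np.cos(a)])
def go(x,y,z,yaw):
    from scipy.spatial.transform import Rotation as R
    s=observe();r=R.from_euler('xyz',s['tool_rot']);d=r.inv().apply(np.array([x,y,z])-s['tool_pos'])*1000
    t=-(yaw-np.degrees(s['tool_rot'][2])+180)%360; t=t-360 if t>180 else t
    t=((-(yaw-np.degrees(s['tool_rot'][2])))+180)%360-180
    print('shift mm',d.round(1),'roll deg',round(t,2))
E
python3 - <<'E'
from h import *
k=fx2w(0,-.165);print('knob model',k,'lantern',fx2w(0,.072))
print('knob scene',onz('scene',200,225.6,.071),'top',onz('scene',185+38*.375,140+205*.375,.093))
print('knob side',onz('side',180+743*.3125-125,150+62*.3125,.071),'top',onz('side',180+343*.3125,150+42*.3125,.093))
f=np.load('scene.npz');c=cloud('scene',f['d'])
print('small lantern',[c[int(v/1.5625),int(u/1.5625)].round(3) for u,v in((489,275),(497,262),(500,285))])
go(k[0],k[1],.20,77.5)
E
```

```text
knob model [ 0.55478746 -0.14558884] lantern [0.60608365 0.08579331]
knob scene [ 0.54719685 -0.13813007  0.071     ] top [ 0.54572628 -0.13647593  0.093     ]
knob side [ 0.56343734 -0.16082274  0.071     ] top [ 0.56659577 -0.16276984  0.093     ]
small lantern [array([0.603, 0.194, 0.07 ]), array([0.59 , 0.238, 0.073]), array([0.618, 0.212, 0.049])]
shift mm [ 442.5 -159.8   26.4] roll deg -52.7
```

Run:
```python
from h import *
def tri(a,b):
    o1,d1=ray('scene',*a);o2,d2=ray('side',*b)
    A=np.stack([d1,-d2],1);t=np.linalg.lstsq(A,o2-o1,rcond=None)[0];p,q=o1+d1*t[0],o2+d2*t[1];return (p+q)/2,np.linalg.norm(p-q)
print('knob top',tri((311/1.5625,339/1.5625),(449/1.5625,254/1.5625)))
print('knob bot',tri((314/1.5625,370/1.5625),(448/1.5625,276/1.5625)))
for n,(u0,u1,v0,v1) in {'scene':(190,212,210,245),'side':(278,298,155,185)}.items():
    f=np.load(n+'.npz');c=cloud(n,f['d']);m=np.zeros((384,512),bool);m[v0:v1,u0:u1]=1
    k=m&(f['p'].max(2)<45);print(n,k.sum(),np.argwhere(k).min(0),np.argwhere(k).max(0),np.percentile(c[k],[10,50,90],axis=0).round(3).tolist())
```

```text
knob top (array([ 0.5577233 , -0.14910067,  0.10636873]), np.float64(0.005360220659587752))
knob bot (array([ 0.55652523, -0.14876315,  0.0516639 ]), np.float64(0.004988280902141371))
scene 140 [217 196] [236 205] [[0.559, -0.156, 0.065], [0.565, -0.152, 0.085], [0.567, -0.146, 0.104]]
side 32 [164 285] [174 288] [[0.546, -0.145, 0.074], [0.547, -0.142, 0.091], [0.552, -0.138, 0.105]]
```

Request:
jog_arm:
  rows: [90,29,-11,0,0,90,29,-11,0,0,90,29,-11,0,0,90,29,-11,0,0,90,29,-11,0,0,90,29,-11,0,0,90,29,-11,0,0,90,29,-11,0,0,90,29,-11,0,0,90,29,-11,0,0,90,29,-11,0,0,90,29,-11,0,0,90,29,-11,0,0,90,29,-11,0,0]

```text
time: 1.5
tool_pos: [0.5248, -0.1654, 0.2263]
tool_rot: [-3.141, 0.001, 0.433]
contact_force: [0.8, -0.6, 0.4]
opening: 0.0898
```

Request:
jog_arm:
  rows: [60,0,0,0,-7.5,60,0,0,0,-7.5,60,0,0,0,-7.5,60,0,0,0,-7.5,60,0,0,0,-7.5,60,0,0,0,-7.5,60,0,0,0,-7.7,60,0,0,0,0]

```text
time: 2.3
tool_pos: [0.524, -0.1664, 0.2263]
tool_rot: [-3.141, -0.0, 1.354]
contact_force: [0.4, 0.5, 0.6]
opening: 0.0598
```

Run:
```python
from h import *
c=cam('wrist');p,d=read_camera('wrist');np.savez('w1.npz',p=p,d=d)
cv2.imwrite('pics/w1.png',p[...,::-1])
q=cloud('wrist',d,c);m=(q[...,2]>.085)&(q[...,2]<.125)&(d>0)&(p.max(2)<60)&(np.hypot(q[...,0]-.556,q[...,1]+.148)<.04)
print(m.sum(),np.median(q[m],0) if m.any() else 0,np.percentile(q[m],[2,98],axis=0).round(3) if m.any() else 0, np.argwhere(m).mean(0)[::-1] if m.any() else 0)
go(.556,-.147,.2,77.5)
```

```text
436 [ 0.55510511 -0.14716062  0.10460617] [[ 0.547 -0.157  0.087]
 [ 0.563 -0.139  0.106]] [281.57798165 150.26146789]
shift mm [25.9 27.  26.4] roll deg -0.17
```

View pics/w1.png

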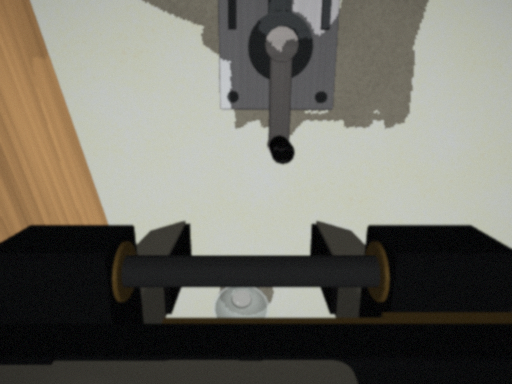

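The wrist view shows the knob at (282,150), the pivot at (282,42) and the bed's front corners at (221,108) and (334,108), so the handle is closed and the tool is aligned with the fixture. Next I compute from these.

Run:
```python
from h import *
a,b=[onz('wrist',u,108.5,.015)[:2] for u in(220,335)]
print(a,b,np.linalg.norm(b-a),np.degrees(np.arctan2(*(b-a)[::-1])))
print('pivot',onz('wrist',282,42,.07)); psi=np.radians(-12.5)
print('origin',(a+b)/2+.135*np.array([-np.sin(psi),np.cos(psi)]))
l,r=[onz('wrist',219,v,.015)[:2] for v in(10,100)];print('edge dir',np.degrees(np.arctan2(*(l-r)[::-1])))
go(.555,-.147,.07,77.5)
```

```text
[ 0.50521763 -0.10433882] [ 0.62418923 -0.13117138] 0.12195995150392899 -12.709691004068324
pivot [ 0.57590627 -0.06138677  0.07      ]
origin [0.59392278 0.01404486]
edge dir 75.91245181126335
shift mm [ 25.7  26.1 156.4] roll deg -0.17
```

Request:
jog_arm:
  rows: [60,13,13,0,0,60,13,13,0,0,60,0,0,25,0,60,0,0,25,0,60,0,0,25,0,60,0,0,25,0,60,0,0,25,0,60,0,0,20,0,60,0,0,11,0,60,0,0,0,0,10,0,0,0,0,10,0,0,0,0,10,0,0,0,0,10,0,0,0,0,10,0,0,0,0,10,0,0,0,0]
  grip_force: 15

```text
time: 3.95
tool_pos: [0.5554, -0.1469, 0.071]
tool_rot: [3.141, 0.0, 1.352]
contact_force: [-1.4, -0.5, 1.0]
opening: 0.0198
```

Request:
jog_arm:
  rows: [10,0.34,-7.84,0,5,10,0.34,-7.84,0,5,10,0.34,-7.84,0,5,10,0.34,-7.84,0,5,10,0.34,-7.84,0,5,10,0.34,-7.84,0,5,10,0.34,-7.84,0,5,10,0.34,-7.84,0,5,10,0.34,-7.84,0,5,10,0.34,-7.84,0,5,10,0.34,-7.84,0,5,10,0.34,-7.84,0,5,10,0.34,-7.84,0,5,10,0.34,-7.84,0,5,10,0.34,-7.84,0,5,10,0.34,-7.84,0,5,10,0.34,-7.84,0,5,10,0.34,-7.84,0,5,10,0,0,0,0]

```text
time: 5.85
tool_pos: [0.4883, -0.0399, 0.0711]
tool_rot: [3.141, -0.003, -0.22]
contact_force: [4.1, -2.2, -3.7]
opening: 0.0196
```

Request:
jog_arm:
  rows: [10,0,-1,0,0,10,0,-1,0,0,10,0,0,0,0,45,0,0,0,0,45,0,0,0,0,45,0,0,0,0,45,0,0,-20,0,45,0,0,-25,0,45,0,0,-25,0,45,0,0,-30,0,45,0,0,-30,0,91,0,0,-30,0,91,0,0,-20,0,91,0,0,0,0]

```text
time: 7.25
tool_pos: [0.4885, -0.0375, 0.2535]
tool_rot: [-3.142, -0.006, -0.218]
contact_force: [1.1, 0.0, -0.2]
opening: 0.0642
```

Run:
```python
from h import *
k=fx2w(0,.072,(.592,.0148));print(observe()['tool_pos']);go(k[0],k[1],.255,77.5)
p,d=read_camera('side');np.savez('side1.npz',p=p,d=d)
c=cam('wrist');p2,d2=read_camera('wrist')
w=np.hstack([cv2.resize(p[130:250,170:330],(400,300)),cv2.resize(p2,(400,300))]);cv2.imwrite('pics/v2.png',w[...,::-1])
```

```text
[ 0.48846895 -0.03750873  0.25347475]
shift mm [  89.8 -145.4   -1. ] roll deg -89.98
```

View pics/v2.png

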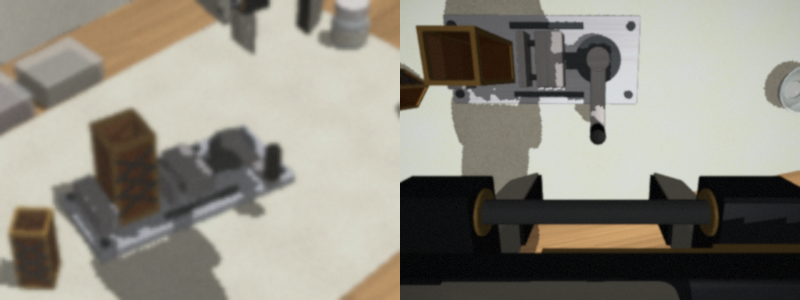

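The handle is open, with its arm along fixture -x (knob at (598,134), pivot at (598,60) in the right half). The pad has withdrawn and the lantern is still standing. Next I move above the lantern, turning the tool to grip across x.

Request:
jog_arm:
  rows: [91,15,-24,0,0,91,15,-24,0,0,91,15,-24,0,0,91,15,-24,0,0,91,15,-24,0,0,91,15,-25,0,0,91,0,0,0,-7.5,91,0,0,0,-7.5,91,0,0,0,-7.5,91,0,0,0,-7.5,91,0,0,0,-7.5,91,0,0,0,-7.5,91,0,0,0,-7.5,91,0,0,0,-7.5,91,0,0,0,-7.5,91,0,0,0,-7.5,91,0,0,0,-7.5,91,0,0,0,-7.5,91,0,0,0,0]

```text
time: 9.25
tool_pos: [0.6058, 0.0846, 0.2487]
tool_rot: [-3.138, 0.001, 1.354]
contact_force: [-0.1, 0.0, 0.1]
opening: 0.0912
```

Run:
```python
from h import *
s=observe();print(s['tool_pos'],s['tool_rot'])
c=cam('wrist');p,d=read_camera('wrist');np.savez('w3.npz',p=p,d=d);q=cloud('wrist',d,c)
m=(d>0)&(q[...,2]>.127)&(q[...,2]<.143)&(np.hypot(q[...,0]-.607,q[...,1]-.085)<.06)
print(m.sum(),cv2.minAreaRect(q[m][:,:2].astype(np.float32)),np.median(q[m][:,2]))
cv2.imwrite('pics/w3.png',p[...,::-1])
# scene & side check of lantern top
for n in('side','scene'):
    p,d=read_camera(n);q=cloud(n,d);m=(d>0)&(q[...,2]>.128)&(q[...,2]<.142)&(np.hypot(q[...,0]-.607,q[...,1]-.085)<.05)
    print(n,m.sum(),cv2.minAreaRect(q[m][:,:2].astype(np.float32)))
```

```text
[0.60579703 0.0846092  0.24866629] [-3.13820213e+00  8.10104878e-04  1.35380388e+00]
1800 ((0.6057576537132263, 0.08249951899051666), (0.05664989352226257, 0.056201670318841934), 77.21228790283203) 0.13566569103872259
side 195 ((0.6058939099311829, 0.08494843542575836), (0.058347851037979126, 0.060670156031847), 80.02009582519531)
scene 260 ((0.6077063679695129, 0.08501312881708145), (0.05785653367638588, 0.05894969776272774), 77.85026550292969)
```

View pics/w3.png

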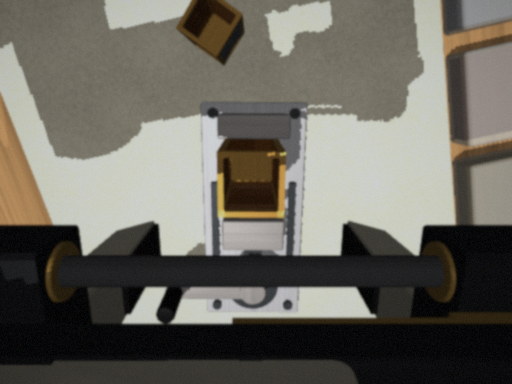

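The lantern's top square is centred at about (251,185), under the tool, and the gripper axis matches its faces. I go down and grip across x.

Request:
jog_arm:
  rows: [91,0,0,25,0,91,0,0,25,0,91,0,0,25,0,91,0,0,25,0,91,0,0,25,0,91,0,0,20,0,91,0,0,12,0,91,0,0,6,0,91,0,0,0,0,40,0,0,0,0,40,0,0,0,0,40,0,0,0,0,40,0,0,0,0,40,0,0,0,0,40,0,0,0,0,40,0,0,0,0,40,0,0,0,0]
  grip_force: 25

```text
time: 11.1
tool_pos: [0.6065, 0.0845, 0.088]
tool_rot: [3.141, 0.0, 1.353]
contact_force: [-1.9, -0.7, 2.8]
opening: 0.0559
```

Request:
jog_arm:
  rows: [40,0,0,-5,0,40,0,0,-10,0,40,0,0,-15,0,40,0,0,-15,0,40,0,0,-15,0,40,0,0,-15,0,40,0,0,-10,0,40,0,0,-5,0,40,0,0,0,0,40,0,0,0,0]

```text
time: 12.1
tool_pos: [0.6062, 0.0845, 0.1771]
tool_rot: [-3.141, 0.0, 1.353]
contact_force: [0.2, 0.0, -3.0]
opening: 0.0559
```

Request:
jog_arm:
  rows: [40,0,0,0,3,40,0,0,0,5,40,0,0,0,5,40,0,0,0,5,40,0,0,0,5,40,0,0,0,5,40,0,0,0,5,40,0,0,0,5,40,0,0,0,5,40,0,0,0,5,40,0,0,0,5,40,0,0,0,5,40,0,0,0,5,40,0,0,0,5,40,0,0,0,5,40,0,0,0,5,40,0,0,0,5,40,0,0,0,5,40,0,0,0,2,40,0,0,0,0]

```text
time: 14.1
tool_pos: [0.6061, 0.0845, 0.1767]
tool_rot: [3.141, 0.002, -0.218]
contact_force: [-0.6, -0.0, -2.9]
opening: 0.056
```

Run:
```python
from h import *
s=observe();print(s['tool_pos'],s['tool_rot'],s['opening'])
p,d=read_camera('scene');p2,d2=read_camera('side')
for n,dd in(('scene',d),('side',d2)):
    q=cloud(n,dd);m=(dd>0)&(q[...,2]>.205)&(q[...,2]<.225)&(np.hypot(q[...,0]-.607,q[...,1]-.085)<.045)
    print(n,m.sum(),cv2.minAreaRect(q[m][:,:2].astype(np.float32)) if m.sum()>5 else 0)
w=np.hstack([cv2.resize(p[120:270,190:390],(400,300)),cv2.resize(p2[100:250,150:350],(400,300))]);cv2.imwrite('pics/v4.png',w[...,::-1])
k=fx2w(0,.072-.0035,(.592,.0148)); print(k); 
u=np.array([.2164,.9763]);print('y rel',(s['tool_pos'][:2]-np.array([.606,.0842]))@u, 'x',(s['tool_pos'][:2]-np.array([.606,.0842]))@[.9763,-.2164])
```

```text
[0.60608121 0.08450925 0.17671674] [ 3.14107944e+00  1.70528851e-03 -2.18454174e-01] 0.05601915946371657
scene 393 ((0.6139228343963623, 0.08162757754325867), (0.05855836719274521, 0.08117735385894775), 6.784200668334961)
side 246 ((0.5978224873542786, 0.08786076307296753), (0.06314712762832642, 0.07624292373657227), 15.026002883911133)
[0.60682611 0.08167628]
y rel 0.0003194912681703825 x 1.2362160198539135e-05
```

View pics/v4.png

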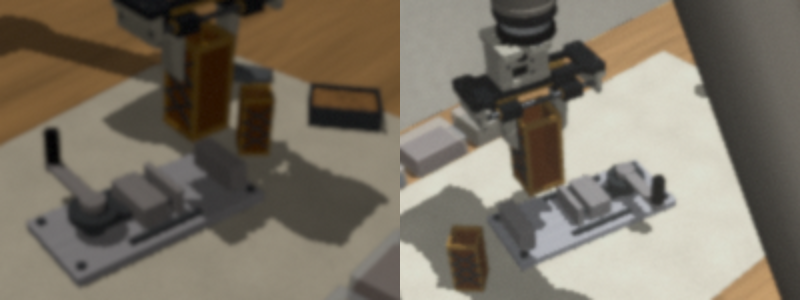

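The lantern is held clear and turned, with the plain panes now facing along x, and nothing else has been disturbed. I shift 4 mm away from the fixed jaw (+tool y) and lower it.

Request:
jog_arm:
  rows: [40,0,4,5,0,40,0,0,12,0,40,0,0,15,0,40,0,0,15,0,40,0,0,15,0,40,0,0,10,0,40,0,0,6,0,40,0,0,4,0,40,0,0,3,0,40,0,0,2,0,40,0,0,1,0,40,0,0,0,0,40,0,0,0,0]

```text
time: 15.5
tool_pos: [0.6058, 0.0806, 0.09]
tool_rot: [-3.142, -0.001, -0.218]
contact_force: [-0.2, -0.4, -3.4]
opening: 0.0559
```

Request:
jog_arm:
  rows: [40,0,0,1,0,40,0,0,0,0,40,0,0,1,0,40,0,0,0,0,40,0,0,0,0]

```text
time: 16.0
tool_pos: [0.6059, 0.0807, 0.0879]
tool_rot: [-3.141, -0.001, -0.218]
contact_force: [0.1, 0.0, -0.3]
opening: 0.0558
```

Request:
jog_arm:
  rows: [70,0,0,0,0,70,0,0,0,0,85,0,0,0,0,85,0,0,0,0,85,0,0,-8,0,85,0,0,-15,0,85,0,0,-25,0,85,0,0,-25,0,85,0,0,-30,0,85,0,0,-30,0,85,0,0,-30,0,85,0,0,0,0]

```text
time: 17.2
tool_pos: [0.6076, 0.0807, 0.2564]
tool_rot: [-3.14, -0.009, -0.218]
contact_force: [1.2, 0.7, 0.4]
opening: 0.0854
```

Run:
```python
from h import *
s=observe();print(s['tool_pos'],s['tool_rot'],s['opening'])
V=[]
for n in('scene','side'):
    p,d=read_camera(n);V.append(p)
    q=cloud(n,d);m=(d>0)&(q[...,2]>.128)&(q[...,2]<.142)&(np.hypot(q[...,0]-.607,q[...,1]-.083)<.05)
    print(n,m.sum(),cv2.minAreaRect(q[m][:,:2].astype(np.float32)))
w=np.hstack([cv2.resize(V[0][120:270,190:390],(400,300)),cv2.resize(V[1][130:280,150:350],(400,300))]);cv2.imwrite('pics/v5.png',w[...,::-1])
go(.4885,-.0385,.253,-12.5)
```

```text
[0.60757528 0.08069582 0.25637884] [-3.13953348 -0.00943508 -0.21816161] 0.08541634560836509
scene 264 ((0.6071112155914307, 0.08196769654750824), (0.05760464444756508, 0.060096580535173416), 77.10643768310547)
side 190 ((0.6046788692474365, 0.08148913085460663), (0.05743167921900749, 0.059485290199518204), 76.67062377929688)
shift mm [-88.7 141.7  -1.6] roll deg -0.0
```

View pics/v5.png

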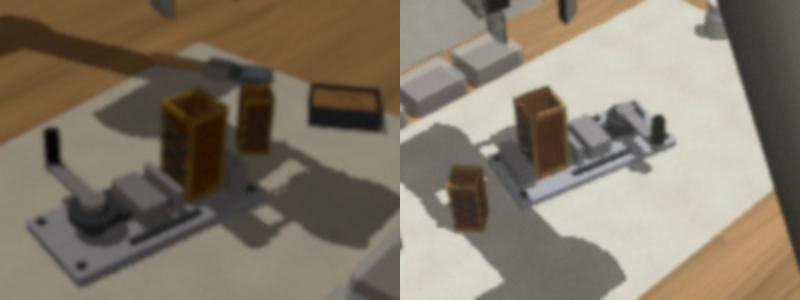

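The lantern is standing upright and square between the jaws with its plain faces showing. Back to the knob.

Request:
jog_arm:
  rows: [50,-15,24,0,0,50,-15,24,0,0,50,-15,24,0,0,50,-15,24,0,0,50,-15,24,0,0,50,-14,22,0,0,50,0,0,0,0,50,0,0,25,0,50,0,0,25,0,50,0,0,25,0,50,0,0,25,0]
  grip_force: 15

```text
time: 18.4
tool_pos: [0.4878, -0.0381, 0.1489]
tool_rot: [-3.141, 0.001, -0.218]
contact_force: [1.0, 0.0, 0.5]
opening: 0.0501
```

Run:
```python
from h import *
print(observe()['tool_pos']);go(.4883,-.039,.071,-12.5)
```

```text
[ 0.48782093 -0.03807864  0.14890889]
shift mm [ 0.8  0.8 77.9] roll deg 0.01
```

Request:
jog_arm:
  rows: [50,0.7,0.7,25,0,50,0,0,25,0,50,0,0,18,0,50,0,0,9,0,50,0,0,0,0,10,0,0,0,0,10,0,0,0,0,10,0,0,0,0,10,0,0,0,0,10,0,0,0,0,10,0,0,0,0]

```text
time: 19.5
tool_pos: [0.4888, -0.04, 0.0742]
tool_rot: [3.141, -0.001, -0.218]
contact_force: [-1.2, -3.0, 4.3]
opening: 0.0195
```

Request:
jog_arm:
  rows: [10,0.34,7.84,0,-5,10,0.34,7.84,0,-5,10,0.34,7.84,0,-5,10,0.34,7.84,0,-5,10,0.34,7.84,0,-5,10,0.34,7.84,0,-5,10,0.34,7.84,0,-5,10,0.34,7.84,0,-5,10,0.34,7.84,0,-5,10,0.34,7.84,0,-5,10,0.34,7.84,0,-5,10,0.34,7.84,0,-5,10,0.34,7.84,0,-5,10,0.34,7.84,0,-5,10,0.34,7.84,0,-5,10,0.34,7.84,0,-5,10,0.34,7.84,0,-5,10,0.34,7.84,0,-5,10,0,0,0,0,10,0,0,0,0]

```text
time: 21.5
tool_pos: [0.556, -0.1464, 0.0741]
tool_rot: [-3.139, -0.0, 1.353]
contact_force: [-4.8, 1.0, 8.0]
opening: 0.0199
```

Request:
jog_arm:
  rows: [10,0,1.5,0,0,10,0,0,0,0,45,0,0,0,0,45,0,0,0,0,45,0,0,0,0,45,0,0,-15,0,45,0,0,-25,0,45,0,0,-25,0,45,0,0,-25,0,45,0,0,-25,0,45,0,0,-25,0,45,-20,0,-10,0,45,-20,0,0,0,45,0,0,0,0]

```text
time: 22.9
tool_pos: [0.5496, -0.1882, 0.224]
tool_rot: [3.141, 0.001, 1.351]
contact_force: [0.1, -0.0, -0.0]
opening: 0.0449
```

Run:
```python
from h import *
s=observe();print(s['tool_pos'],s['contact_force'])
V=[]
for n in('scene','side'):
    p,d=read_camera(n);V.append(p)
    q=cloud(n,d);m=(d>0)&(q[...,2]>.128)&(q[...,2]<.142)&(np.hypot(q[...,0]-.607,q[...,1]-.085)<.05)
    print(n,m.sum(),cv2.minAreaRect(q[m][:,:2].astype(np.float32)))
c=cam('wrist');p,d=read_camera('wrist');q=cloud('wrist',d,c)
m=(q[...,2]>.085)&(q[...,2]<.125)&(d>0)&(p.max(2)<60)&(np.hypot(q[...,0]-.556,q[...,1]+.148)<.04)
print('knob',m.sum(),np.median(q[m],0))
w=np.vstack([np.hstack([cv2.resize(V[0][120:270,190:390],(400,300)),cv2.resize(V[1][130:280,150:350],(400,300))]),np.hstack([cv2.resize(p,(400,300)),cv2.resize(V[0],(400,300))])]);cv2.imwrite('pics/v6.png',w[...,::-1])
```

```text
[ 0.54955067 -0.18819754  0.22398897] [ 0.09859445 -0.01639111 -0.01190583]
scene 263 ((0.6085177659988403, 0.08450573682785034), (0.058719076216220856, 0.058769963681697845), 77.80052185058594)
side 189 ((0.6048293709754944, 0.08417323231697083), (0.05789009854197502, 0.059212956577539444), 78.18412017822266)
knob 428 [ 0.55608717 -0.14788441  0.10463323]
```

View pics/v6.png

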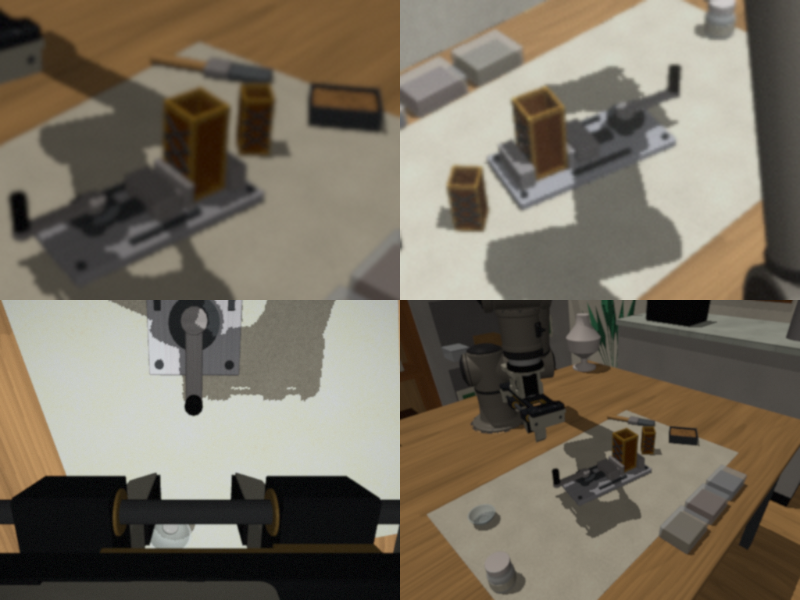

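The last view shows the lantern clamped upright with its plain panes showing. The handle is closed (knob back at its start point, wrist pixel (193,405)) and the arm is clear.

```bash
python3 -c "
from h import *
print(hand_in())"
```

```text
the job is handed in; nothing more can be done
None
```

I opened the handle, lifted the lantern with a grip across its lattice faces, turned it a quarter turn and set it back on the bed. I then closed the handle and handed the job in at about 23 s.

**Position:** The last checks had the lantern upright with its plain panes showing. Closing the handle slid it about 2.7 mm, back to within about 1 mm of where it was first clamped. Its sides are within about 1° of the fixture axes.

**Handle and surroundings:** The knob is within about 1 mm of its starting closed position. The other things look unmoved by eye, and the arm is clear with no contact force.

**Not measured or in disagreement:** I could not measure the clamp force directly; I inferred it from the handle being closed and the lantern having slid against the fixed jaw. The scene and side cameras disagreed by about 4 mm in world x (roughly along the jaws) on the final lantern position, which is well inside the 20 mm tolerance. The knob was also about 13 mm higher than I first assumed, which I corrected before gripping it.

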